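# Close a pressure pan's lid with four wing nuts, crosswise in two passes

## Robot

A 7-joint arm with a two-finger parallel gripper is mounted at the origin on a cart in front of the work surface, level with it; the furniture and walls round the work are solid. World frame = base frame: x ahead of the robot, y to its left, z up, the work surface at z = 0. Lengths are in m, angles in rad, forces in N, time in s.
With the tool pointing down it reaches from about 0.4 to 0.75 m from the base axis. Payload 19.5 kg.
Tool frame: the origin (TCP) lies midway between the tips of the shut fingers; the grasp point (between the pads) lies 19 mm behind it; z points along the fingers, y is the line along which they close (so a half turn about z gives the same grasp; the last joint's range is limited). The gripper opens to 85 mm and grips with 20 to 120 N. Pads are 22 mm wide; open, the fingers measure 114 mm over their backs; the gripper's body (76 mm by 85 mm) begins 54 mm behind the grasp point. The pads swing forward as they close: fully open they stand 13 mm farther back than shut.
Start: joints at [-1.279, 0.707, -0.028, 1.485, 0.022, 0.951, -0.075], TCP at [0.188, 0.543, 0.231] pointing down, gripper open.
Joint ranges: [-2.71, 2.71], [-0.32, 2.16], [-1.57, 1.52], [0, 2.45], [-1.46, 4.6], [0, 2.02], [-2.83, 2.83]. Speed limits (rad/s): [1.89, 1.89, 2.57, 2.57, 3.01, 3.01, 3.01].

## Interface

Orientations are given as a rotation vector (axis times angle).
In Python, from station import manip, optics, close_job gives the robot as it stands.
- The arm moves only by the tool step_arm, never from a script. Its argument "rows" is a list of rows, each a list of 4 numbers: the shift along the tool's x, y, z in mm, then the turn about the tool's z in degrees. In form: [[x, y, z, roll], ...]. A call has 1 to 20 rows; each row is the pose to reach, as a shift and turn from the pose commanded when the call began, along the tool's axes at that moment; what a row does not reach only later rows make up. A row lasts 1/10 s, in which the tool goes at most 50 mm and 8.59 degrees, less where a joint would pass 70% of its speed; a pose out of reach is approached as far as the arm can. A call with a gripper value outside its range is refused whole. "fingers" is the opening, from 0 (shut) to 1 (fully open), set as the call begins (left out, the last holds). The fingers move at their own pace and stop on an object; "grip_force" is the grip in N (left out, the last holds). Time passes only in rows, so rows that repeat a pose let the fingers close. It gives the time, the measured TCP pose, the force, the opening and the grip force at its end, in the units of the state.
- manip.sense(): the state, without advancing time (a new reading comes with each control period).
- optics.read_camera(name): name is "side" or "top"; returns the picture (480x640x3 uint8, red, green, blue); there is no depth.
- optics.camera_model(name): a dict with "intrinsics" (3x3 intrinsics, pixels), "rvec" (rotation vector, rad) and "tvec" (3), from world to camera coordinates, as OpenCV has them. Camera axes: x right, y down, z forward; pixel columns grow to the right and rows downward; lengths in m; the calibration is good to about 2 mm. A picture is of the moment at which its call begins. camera_model takes no time and is no camera call.
- close_job(): hands the job in; it is judged then, once.
The state is a dict: "t": time; "qpos": joint angles; "joint_vel": joint speeds; "effort": joint torques, N m; "ee_pos": TCP position; "eef_rot": TCP orientation; "wrist_force": force on the tool from outside, world axes, zero at the start; "moment": the same for the moment, N m; "opening": finger opening in m; "grip_force": force on a finger pad.
Only numpy, scipy, OpenCV 4.12 (cv2) and the standard library are available. Lean on these libraries where they do the work, as an engineer would, in place of code of your own. Each camera call takes 0.05 s, during which the arm holds its last target. There are 200 camera calls.

## Task

Clamp the lid of the pressure pan down evenly with its four wing nuts, crosswise (one nut, then the one opposite, then the other opposite pair) and in two passes. In the first pass turn each nut clockwise about a sixth of a turn; in the second, in the same crosswise way, turn each on by feel until the lid has seated and the nut is snug, without forcing any of them. Keep the lid from rocking, leave the things round the pan where they are, and let go at the end.

Things in the scene. Friction and masses are not known exactly. Their poses are not given: they have to be found in the camera images.
- pan: shallow aluminium pressure pan, fixed on the worktop (does not move): round, 184 mm across, flange top 44 mm above the worktop, two low black loop handles on its own +y and -y sides reaching 122 mm from its centre. Origin: centre of its underside, z up. It may stand turned by up to about 30 degrees
- lid: round aluminium lid, 184 mm across, 10 mm thick, with a low boss in the middle (top 24 mm over the underside). Origin: centre of its underside. It floats on a springy gasket about 4.3 mm above its seat (differs by up to 1.5 mm either way, unseen), and sinks and rocks as nuts press on it. It is level at the start and when seated: all four nuts then have about the same joint value
- nut_a: steel wing nut on the front left (nearest the robot, to its left) stud at pan yaw 0, diagonally across from nut_c; 70 mm from the pan's axis, neighbours 99 mm apart. Its wing is an upright bar 60 mm long (along the nut's x), 10 mm thick (its y), 22 to 46 mm above the nut's origin. Origin: on the stud axis at the pressing face, z up, 0 to 1 mm over the lid's top at the start
- wing_a (a point): point on the axis of nut_a, 36 mm above its origin, at the height to grip the wing; same axes as the nut. The nut sinks 3.5 mm per rad of turn
- screw_a (a joint): turn of nut_a, rad, growing clockwise from above (tightening); 0 to 0.2 at the start; stays where left. It takes about 0.15 Nm to turn. The lid seats somewhere between 1.1 and 1.95 rad; then the torque climbs, slowly at first. Held still between small steps, a snug nut leaves about 0.2 Nm more on the hand than before seating (0.4 to 0.5 rad after it); 0.35 Nm more is too tight
- nut_b: steel wing nut on the back left stud at pan yaw 0, diagonally across from nut_d; 70 mm from the pan's axis, neighbours 99 mm apart. Its wing is an upright bar 60 mm long (along the nut's x), 10 mm thick (its y), 22 to 46 mm above the nut's origin. Origin: on the stud axis at the pressing face, z up, 0 to 1 mm over the lid's top at the start
- wing_b (a point): point on the axis of nut_b, 36 mm above its origin, at the height to grip the wing; same axes as the nut. The nut sinks 3.5 mm per rad of turn
- screw_b (a joint): turn of nut_b, rad, growing clockwise from above (tightening); 0 to 0.2 at the start; stays where left. It takes about 0.15 Nm to turn. The lid seats somewhere between 1.1 and 1.95 rad; then the torque climbs, slowly at first. Held still between small steps, a snug nut leaves about 0.2 Nm more on the hand than before seating (0.4 to 0.5 rad after it); 0.35 Nm more is too tight
- nut_c: steel wing nut on the back right stud at pan yaw 0, diagonally across from nut_a; 70 mm from the pan's axis, neighbours 99 mm apart. Its wing is an upright bar 60 mm long (along the nut's x), 10 mm thick (its y), 22 to 46 mm above the nut's origin. Origin: on the stud axis at the pressing face, z up, 0 to 1 mm over the lid's top at the start
- wing_c (a point): point on the axis of nut_c, 36 mm above its origin, at the height to grip the wing; same axes as the nut. The nut sinks 3.5 mm per rad of turn
- screw_c (a joint): turn of nut_c, rad, growing clockwise from above (tightening); 0 to 0.2 at the start; stays where left. It takes about 0.15 Nm to turn. The lid seats somewhere between 1.1 and 1.95 rad; then the torque climbs, slowly at first. Held still between small steps, a snug nut leaves about 0.2 Nm more on the hand than before seating (0.4 to 0.5 rad after it); 0.35 Nm more is too tight
- nut_d: steel wing nut on the front right stud at pan yaw 0, diagonally across from nut_b; 70 mm from the pan's axis, neighbours 99 mm apart. Its wing is an upright bar 60 mm long (along the nut's x), 10 mm thick (its y), 22 to 46 mm above the nut's origin. Origin: on the stud axis at the pressing face, z up, 0 to 1 mm over the lid's top at the start
- wing_d (a point): point on the axis of nut_d, 36 mm above its origin, at the height to grip the wing; same axes as the nut. The nut sinks 3.5 mm per rad of turn
- screw_d (a joint): turn of nut_d, rad, growing clockwise from above (tightening); 0 to 0.2 at the start; stays where left. It takes about 0.15 Nm to turn. The lid seats somewhere between 1.1 and 1.95 rad; then the torque climbs, slowly at first. Held still between small steps, a snug nut leaves about 0.2 Nm more on the hand than before seating (0.4 to 0.5 rad after it); 0.35 Nm more is too tight
- lime: green lime, 50 mm, beside the pan; a bystander. Origin: under its middle
- brass_jigger: brass double-cone measure, 43 mm wide, 95 mm tall, standing beside the pan; a bystander. Origin: under its middle
- candle: candle in a tin, 67 mm wide, 46 mm tall; a bystander. Origin: under its middle
- muddler: wooden muddler, 202 mm long, lying; a bystander. Origin: under its middle
- lemon: lemon, 78 mm; a bystander. Origin: under its middle
- olive_jar: small jar with a lid, 62 mm wide, 86 mm tall; a bystander. Origin: under its middle

How it is judged:
On the way, in this order (a step that is already met when the one before it is completed fails the run):
1. first pass, one pair: two opposite nuts have been turned on while the other two are still as they were (((value of joint each of screw_a, screw_c above 0.7 rad and value of joint each of screw_b, screw_d below 0.45 rad) or (value of joint each of screw_b, screw_d above 0.7 rad and value of joint each of screw_a, screw_c below 0.45 rad))), for 0.1 s.
2. first pass complete: all four nuts have been turned on and none is tight yet (value of joint each of screw_a, screw_b, screw_c, screw_d above 0.7 rad and contact force between each of nut_a, nut_b, nut_c, nut_d and lid below 30 N), for 0.1 s.
3. second pass, one pair: two opposite nuts are snug (over 30 N on the lid) while the other two are not (((contact force between each of nut_a, nut_c and lid above 30 N and contact force between each of nut_b, nut_d and lid below 30 N) or (contact force between each of nut_b, nut_d and lid above 30 N and contact force between each of nut_a, nut_c and lid below 30 N))), for 0.1 s.
At the end, for the whole second after the job is handed in: All four wing nuts are snug, each pressing the lid with more than 30 N, the lid is level within 0.012 rad and the nuts are at rest (contact force between each of nut_a, nut_b, nut_c, nut_d and lid above 30 N and angle between lid's own z axis and vertical below 0.012 rad and velocity of joint each of screw_a, screw_b, screw_c, screw_d below 0.05 rad/s); the robot touches nothing.
It fails at once if a nut is forced: it presses the lid with more than 150 N (contact force between any of nut_a, nut_b, nut_c, nut_d and lid above 150 N).
It fails at once if a nut is made tight before all four have had their first pass (contact force between any of nut_a, nut_b, nut_c, nut_d and lid above 30 N and value of joint any of screw_a, screw_b, screw_c, screw_d below 0.7 rad).
It fails at once if the lid rocks by more than 0.04 rad (angle between lid's own z axis and vertical above 0.04 rad).
It fails at once if a bystander is pushed more than 30 mm (distance of any of lime, brass_jigger, candle, muddler, lemon, olive_jar from where it was at the start of the episode above 0.03 m).
It also fails if it takes over 72 s, if anything falls off the work surface, if the arm or the gripper's body presses on something with over 40 N, if the wrist force passes 120 N, or if a joint passes its speed limit or range.

## Working session

There is one attempt and no reset: what is moved stays moved. The work goes in short steps, Python scripts to look and compute and a tool call to move; the robot and the scene stay as the last step left them, time stands still between calls to the robot, and variables do not carry over. Pictures are saved under pics/ and viewed, at most 10 in all, crops included, and the job is handed in when it is done.

Besides the shell and the picture viewer there is one more tool, called by a JSON object that holds its "method" and its "body". step_arm: Moves the arm, as the interface text tells. Its arguments: {"type":"object","properties":{"rows":{"type":"array","items":{"type":"array","items":{"type":"number"}}},"fingers":{"type":"number"},"grip_force":{"type":"number"}},"required":["rows"]}

```bash
mkdir -p pics
python3 - <<'E'
from station import manip, optics
import cv2
for n in("top","side"):
    im=optics.read_camera(n); cv2.imwrite(f"pics/{n}0.png",im[:,:,::-1])
    m=optics.camera_model(n); print(n,m)
print(manip.sense())
E
```

```text
top {'intrinsics': array([[547.48696599,   0.        , 315.44418386],
       [  0.        , 547.48696599, 237.63151387],
       [  0.        ,   0.        ,   1.        ]]), 'rvec': array([ 2.20570369, -2.15072756,  0.08534008]), 'tvec': array([-0.05190494,  0.50701247,  1.52765381])}
side {'intrinsics': array([[530.05966826,   0.        , 320.41326486],
       [  0.        , 530.05966826, 243.69439501],
       [  0.        ,   0.        ,   1.        ]]), 'rvec': array([ 2.30316481, -0.23051349,  0.12815888]), 'tvec': array([-0.49077143,  0.11530036,  1.51533206])}
{'t': 0.1, 'qpos': array([-1.2786867 ,  0.70703154, -0.02762433,  1.48493407,  0.02202474,
        0.95091568, -0.07551859]), 'joint_vel': array([-2.70365984e-04, -1.14690073e-03, -1.34242314e-04, -1.45769209e-03,
       -1.51820574e-03, -3.64136564e-04,  7.44665073e-05]), 'effort': array([ 2.11868035e-03, -8.84293485e+01,  1.23714153e+00, -2.36463439e+01,
        1.71311747e-02,  4.91152066e-03, -4.04494290e-05]), 'ee_pos': array([0.18832132, 0.54303913, 0.23088374]), 'eef_rot': array([-5.21895558e-01, -3.09781872e+00,  1.53660814e-03]), 'wrist_force': array([-0.39282675,  0.20782186, -0.08044642]), 'moment': array([ 0.02183722,  0.00140833, -0.01823607]), 'grip_force': 0.0, 'opening': 0.08547838921235025}
```

View pics/top0.png

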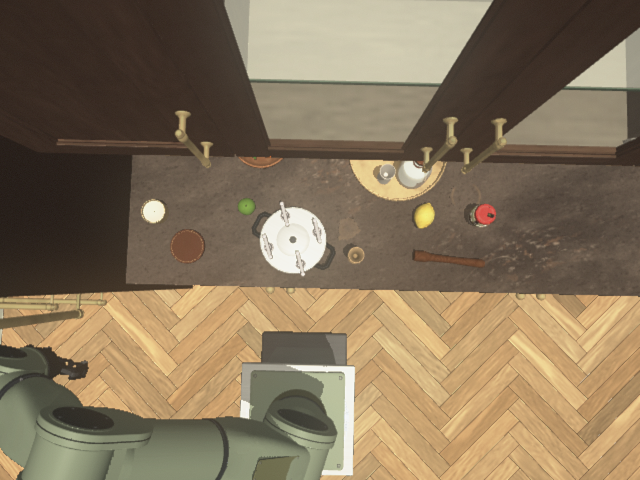

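View pics/side0.png

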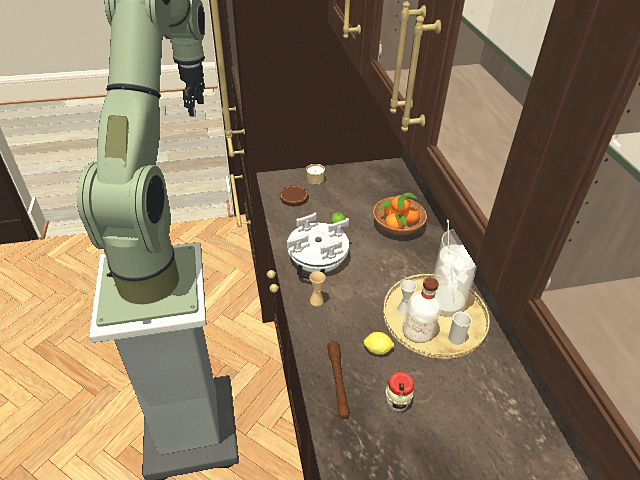

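The top view shows the pan at about (293,240), with nuts near (266,245), (285,213), (318,230) and (301,263). The jigger is at (356,255) and the lime at (247,206). In the side view the pan is at (318,245). I'll zoom in on both.

Run:
```python
import cv2,numpy as np
a=cv2.imread("pics/top0.png")[195:285,245:345]; b=cv2.imread("pics/side0.png")[200:290,270:370]
f=lambda i:cv2.resize(i,None,fx=8,fy=8,interpolation=cv2.INTER_CUBIC)[:590]
a=cv2.resize(a,None,fx=6,fy=6,interpolation=cv2.INTER_CUBIC)
cv2.imwrite("pics/c_top.png",a)
b=cv2.resize(b,None,fx=6,fy=6,interpolation=cv2.INTER_CUBIC)
cv2.imwrite("pics/c_side.png",b)
```

```text
(no output)
```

View pics/c_top.png

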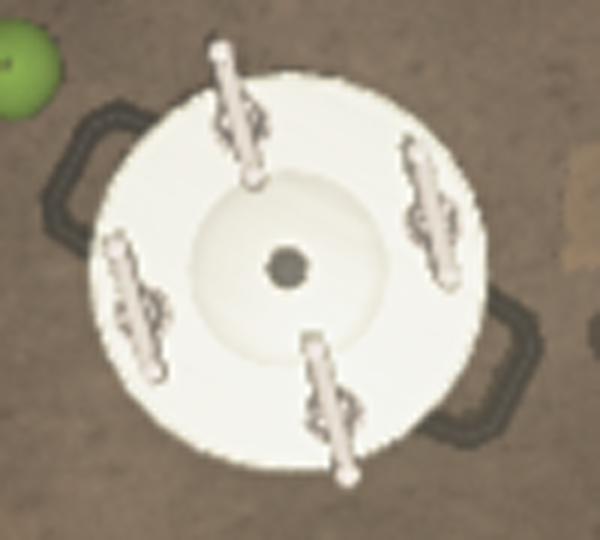

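View pics/c_side.png

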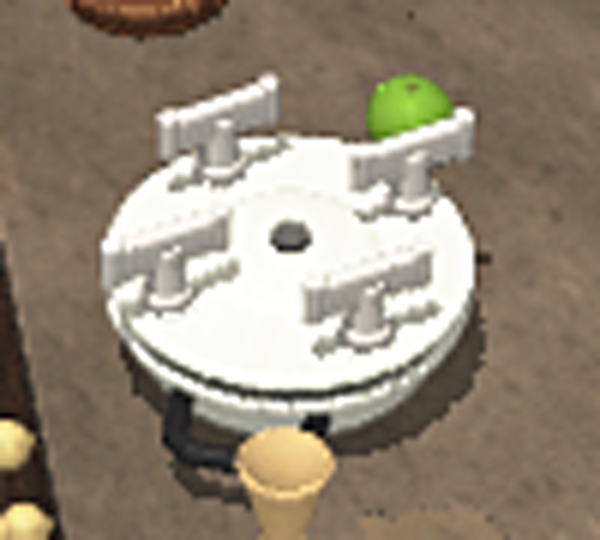

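Wing ends are visible in both views. Wings run near-vertical in the top image, tilted about 14°. The left handle points up-left, so the pan yaw is about -27° and left = a, back = b, right = c, front = d.

```bash
cat > h.py <<'E'
import numpy as np,cv2
from scipy.spatial.transform import Rotation as R
from station import manip, optics
def ray(n,px,z):
    m=optics.camera_model(n);Rm=R.from_rotvec(m["rvec"]).as_matrix();c=-Rm.T@m["tvec"]
    d=Rm.T@np.linalg.inv(m["intrinsics"])@[px[0],px[1],1];return c+d*(z-c[2])/d[2]
def proj(n,P):
    m=optics.camera_model(n);return cv2.projectPoints(np.array([P],float),m["rvec"],m["tvec"],m["intrinsics"],None)[0].ravel()
def yawy(s):  # world angle of tool y
    y=R.from_rotvec(s["eef_rot"]).as_matrix()[:,1];return np.degrees(np.arctan2(y[1],y[0]))
def to(p,yaw=None):  # shift in tool axes (mm), roll deg, for TCP target
    s=manip.sense();M=R.from_rotvec(s["eef_rot"])
    d=M.inv().apply(np.array(p)-s["ee_pos"])*1000
    return np.round(d,1),None if yaw is None else round((yawy(s)-yaw+180)%360-180,1)
E
python3 - <<'E'
from h import *
W={'b':((220,48),(254,178)),'c':((412,146),(450,282)),'a':((116,240),(155,374)),'d':((312,342),(346,476))}
S={'a':((163,118),(273,80)),'b':((356,160),(470,115)),'c':((310,292),(430,252)),'d':((106,245),(227,213))}
f=lambda p,o:((p[0]+.5)/6-.5+o[0],(p[1]+.5)/6-.5+o[1])
C={}
for k in 'abcd':
    e=[ray('top',f(p,(245,195)),.105) for p in W[k]]
    v=e[0]-e[1];C[k]=(e[0]+e[1])/2
    es=[ray('side',f(p,(270,200)),.105) for p in S[k]]; cs=(es[0]+es[1])/2
    print(k,C[k].round(4),np.linalg.norm(v).round(4),np.degrees(np.arctan2(v[1],v[0])).round(1),'side',cs.round(4))
m=sum(C.values())/4;print('centre',m,[np.linalg.norm(C[k]-m).round(4) for k in 'abcd'],[np.degrees(np.arctan2(*(C[k]-m)[1::-1])).round(1) for k in 'abcd'])
print('lid centre',ray('top',f((288,270),(245,195)),.058),'boss',ray('top',f((287,267),(245,195)),.072))
for n,p in(('jigger',(356,255)),('lime',(247,206))):print(n,ray('top',p,.05))
E
```

```text
a [0.4763 0.0889 0.105 ] 0.0624 18.0 side [0.4748 0.0922 0.105 ]
b [0.5644 0.0463 0.105 ] 0.0606 16.3 side [0.5639 0.0452 0.105 ]
c [ 0.5212 -0.0415  0.105 ] 0.0632 17.0 side [ 0.5213 -0.0466  0.105 ]
d [0.4332 0.0015 0.105 ] 0.0614 15.8 side [0.4325 0.001  0.105 ]
centre [0.49877234 0.02382004 0.105     ] [np.float64(0.0688), np.float64(0.0694), np.float64(0.0691), np.float64(0.0693)] [np.float64(109.0), np.float64(18.9), np.float64(-71.0), np.float64(-161.3)]
lid centre [0.49812484 0.02366466 0.058     ] boss [0.49840745 0.02351708 0.072     ]
jigger [ 0.46039266 -0.15259573  0.05      ]
lime [0.58941457 0.15378037 0.05      ]
```

Run:
```python
from h import *
print(to((.4757,.0899,.16),107),to((.4757,.0899,.077),107))
```

```text
(array([-420. , -333.9,   71.2]), np.float64(-36.1)) (array([-420. , -333.8,  154.2]), np.float64(-36.1))
```

{"method": "step_arm", "body": {"rows": [[-210,-167,0,-18],[-210,-167,0,-18],[-210,-167,0,-18],[-210,-167,0,-18],[-210,-167,0,-18],[-210,-167,0,-18],[-420,-334,71,-36],[-420,-334,71,-36],[-420,-334,71,-36],[-420,-334,71,-36],[-420,-334,71,-36],[-420,-334,71,-36],[-420,-334,71,-36],[-420,-334,71,-36]], "fingers": 0.45}}

```text
t: 1.5
ee_pos: [0.4756, 0.0899, 0.16]
eef_rot: [0.46, -3.107, -0.0]
wrist_force: [-0.6, 0.2, 0.7]
opening: 0.0383
grip_force: 0.0
```

{"method": "step_arm", "body": {"rows": [[0,0,45,0],[0,0,83,0],[0,0,83,0],[0,0,83,0]]}}

```text
t: 1.9
ee_pos: [0.4755, 0.091, 0.0782]
eef_rot: [0.463, -3.107, 0.0]
wrist_force: [0.7, 0.5, 0.5]
opening: 0.0385
grip_force: 0.0
```

{"method": "step_arm", "body": {"rows": [[0,0,0,0],[0,0,0,0],[0,0,0,0],[0,0,0,0],[0,0,0,0]], "fingers": 0, "grip_force": 40}}

```text
t: 2.4
ee_pos: [0.4768, 0.0892, 0.0792]
eef_rot: [-0.459, 3.105, -0.002]
wrist_force: [1.6, -6.7, 10.2]
opening: 0.0156
grip_force: 39.3
```

Run:
```python
from h import *
s=manip.sense();print(s)
im=optics.read_camera('side');cv2.imwrite('pics/s1.png',cv2.resize(im[150:290,250:390,::-1],None,fx=4,fy=4,interpolation=cv2.INTER_CUBIC))
```

```text
{'t': 2.4, 'qpos': array([-0.14744999,  0.83869848, -0.18801859,  1.96287182,  0.39667287,
        0.37274736,  1.21856048]), 'joint_vel': array([ 1.54410980e-04,  1.59335030e-03, -6.75679217e-05, -3.50361211e-04,
       -7.81352477e-04, -1.75551513e-03, -1.23651531e-05]), 'effort': array([-3.48062687e+00, -7.86180568e+01, -5.12458026e+00, -8.92348498e+00,
       -7.71897677e-01, -9.23650470e-01, -3.85069277e-02]), 'ee_pos': array([0.47683452, 0.08916833, 0.07924615]), 'eef_rot': array([-4.58622528e-01,  3.10501177e+00, -2.10255097e-03]), 'wrist_force': array([ 1.56848643, -6.73399673, 10.15851617]), 'moment': array([-1.57549423, -0.36340955,  0.0594607 ]), 'grip_force': 39.28754548105644, 'opening': 0.015647777922289524}
```

View pics/s1.png

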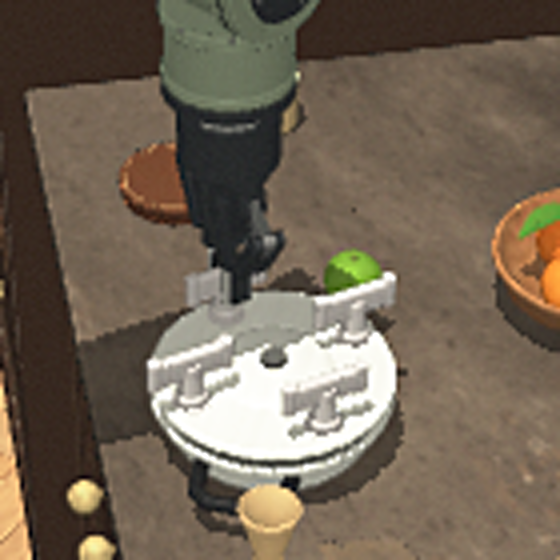

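The fingers are on the wing of a at about (238,290), and no neighbour is in the way. The opening is 15.6 mm, though, where 10 mm was expected, and there is an upward force. The tips may be pinching the hub under the wing, so I'll regrip a little higher.

{"method": "step_arm", "body": {"rows": [[0,0,0,0],[0,0,-6,0],[0,0,-6,0]], "fingers": 0.4}}

```text
t: 2.75
ee_pos: [0.4762, 0.0903, 0.0846]
eef_rot: [-0.461, 3.106, 0.0]
wrist_force: [-0.0, 0.1, -0.1]
opening: 0.0337
grip_force: 0.0
```

{"method": "step_arm", "body": {"rows": [[0,1,0,0],[0,1,0,0],[0,1,0,0],[0,1,0,0]], "fingers": 0, "grip_force": 40}}

```text
t: 3.15
ee_pos: [0.4762, 0.0891, 0.0839]
eef_rot: [-0.458, 3.107, -0.004]
wrist_force: [3.4, -13.6, 14.4]
opening: 0.0144
grip_force: 39.4
```

Run:
```python
from h import *
s=manip.sense();print(s['ee_pos'],yawy(s),s['wrist_force'],s['moment'],s['opening'])
```

```text
[0.47623771 0.08908083 0.08387071] 106.76295429653577 [  3.36353498 -13.62223511  14.39138117] [-3.2699368  -0.93654616  0.03969896] 0.014378453857566
```

{"method": "step_arm", "body": {"rows": [[0,-2,-1,0],[0,-2.5,-1,0],[0,-2.5,-0.6,7],[0,-2.5,-0.2,14],[0,-2.5,0.2,21],[0,-2.5,0.6,28],[0,-2.5,1,35],[0,-2.5,1.5,42],[0,-2.5,1.9,48],[0,-2.5,1.9,48],[0,-2.5,1.9,48]]}}

```text
t: 4.25
ee_pos: [0.476, 0.0872, 0.0811]
eef_rot: [-0.845, -3.026, 0.004]
wrist_force: [3.0, -11.2, -7.8]
opening: 0.0144
grip_force: 41.0
```

Run:
```python
from h import *
s=manip.sense();print(s['ee_pos'],yawy(s),s['wrist_force'],s['moment'],s['opening'])
```

```text
[0.4760321  0.08722114 0.08113953] 58.787458122625516 [  3.03245512 -11.22045147  -7.83358256] [-2.45728322 -0.63544219  0.01396104] 0.014362426515919255
```

{"method": "step_arm", "body": {"rows": [[0,0,0,0],[0,0,-10,0],[0,0,-60,0],[0,0,-80,0]], "fingers": 0.45}}

```text
t: 4.65
ee_pos: [0.4766, 0.089, 0.165]
eef_rot: [0.842, 3.024, 0.002]
wrist_force: [0.6, -1.4, -0.3]
opening: 0.0385
grip_force: 0.0
```

Run:
```python
from h import *
s=manip.sense();print(s['ee_pos'],yawy(s),s['wrist_force'],s['moment'],s['opening'])
im=optics.read_camera('side');a=cv2.resize(im[190:290,270:370,::-1],None,fx=4,fy=4,interpolation=cv2.INTER_CUBIC)
im=optics.read_camera('top');b=cv2.resize(im[190:290,245:345,::-1],None,fx=4,fy=4,interpolation=cv2.INTER_CUBIC)
cv2.imwrite('pics/s2.png',np.hstack([a,b]))
```

```text
[0.47663979 0.08903685 0.164958  ] 58.8937355166793 [ 0.62390262 -1.4118972  -0.26457121] [ 0.05310639 -0.02272484 -0.05293477] 0.038501269782118104
```

View pics/s2.png

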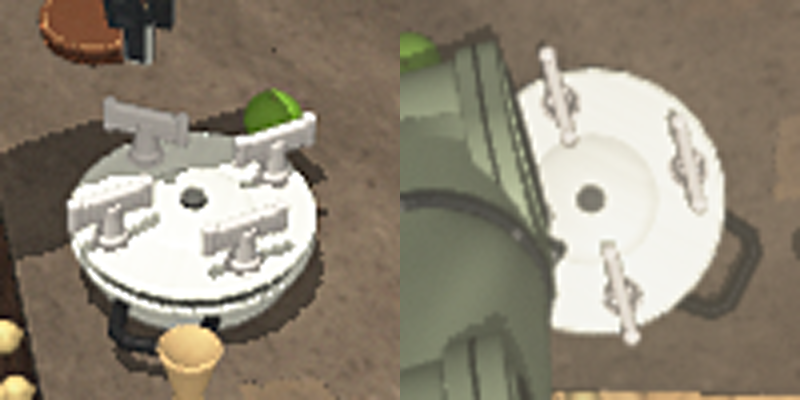

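Nut a has turned: in the side view its wing now runs from (107,104) to (185,122) in the crop. I'll check its yaw and centre and plan for c.

Run:
```python
from h import *
f=lambda p:((p[0]+.5)/4-.5+270,(p[1]+.5)/4-.5+190)
e=[ray('side',f(p),.102) for p in((107,101),(186,119))];v=e[0]-e[1]
print((e[0]+e[1])/2,np.linalg.norm(v),np.degrees(np.arctan2(v[1],v[0])))
print('c',to((.5213,-.0425,.165),107),to((.5213,-.0425,.081),107))
```

```text
[0.47525058 0.09075511 0.102     ] 0.0628288535643297 149.73557960983834
c (array([-105.9,  -89.9,   -0.4]), np.float64(-48.1)) (array([-105.6,  -90.2,   83.6]), np.float64(-48.1))
```

{"method": "step_arm", "body": {"rows": [[-53,-45,0,-8],[-90,-75,0,-16],[-106,-90,0,-24],[-106,-90,0,-32],[-106,-90,20,-40],[-106,-90,60,-48],[-106,-90,85,-48],[-106,-90,85,-48],[-106,-90,85,-48]]}}

```text
t: 5.65
ee_pos: [0.5204, -0.043, 0.0771]
eef_rot: [0.46, -3.107, -0.0]
wrist_force: [-0.2, 0.7, 0.5]
opening: 0.0387
grip_force: 0.0
```

{"method": "step_arm", "body": {"rows": [[0,0,0,0],[0,0,0,0],[0,0,0,0],[0,0,0,0]], "fingers": 0}}

```text
t: 6.05
ee_pos: [0.5212, -0.0436, 0.0779]
eef_rot: [-0.46, 3.106, -0.002]
wrist_force: [-0.4, -1.8, 8.5]
opening: 0.0154
grip_force: 39.0
```

```bash
cat > q.py <<'E'
from h import *
s=manip.sense();print(s['t'],s['ee_pos'].round(4),yawy(s).round(1),s['wrist_force'].round(1),s['moment'].round(3),s['opening'].round(4),s['effort'][6].round(3))
# lateral force in tool axes
print('tool axes F',R.from_rotvec(s['eef_rot']).inv().apply(s['wrist_force']).round(1),'M',R.from_rotvec(s['eef_rot']).inv().apply(s['moment']).round(3))
E
python3 q.py
```

```text
Traceback (most recent call last):
  File "q.py", line 2, in <module>
    s=manip.sense();print(s['t'],s['ee_pos'].round(4),yawy(s).round(1),s['wrist_force'].round(1),s['moment'].round(3),s['opening'].round(4),s['effort'][6].round(3))
                                                                                                                      ^^^^^^^^^^^^^^^^^^
AttributeError: 'float' object has no attribute 'round'
```

{"method": "step_arm", "body": {"rows": [[0,0,-1,0],[0,0,-0.6,7],[0,0,-0.2,14],[0,0,0.2,21],[0,0,0.6,28],[0,0,1,35],[0,0,1.5,42],[0,0,1.9,48],[0,0,1.9,48],[0,0,1.9,48]]}}

```text
t: 7.05
ee_pos: [0.521, -0.0443, 0.0752]
eef_rot: [0.844, 3.024, -0.001]
wrist_force: [4.1, -9.1, -6.6]
opening: 0.0155
grip_force: 39.9
```

```bash
sed -i "s/s\['opening'\].round(4)/round(s['opening'],4)/" q.py; python3 q.py;python3 - <<'E'
from h import *
print('d',to((.4323,.0009,.165),107))
E
```

```text
7.05 [ 0.521  -0.0443  0.0752] 58.8 [ 4.1 -9.1 -6.6] [-1.921 -0.81   0.002] 0.0155 -0.199
tool axes F [-8.2 -5.6  6.6] M [ 1.223 -1.688 -0.004]
d (array([ 99.1,  -7.3, -90. ]), np.float64(-48.2))
```

{"method": "step_arm", "body": {"rows": [[0,0,0,0],[0,0,-10,0],[0,0,-60,0],[50,-4,-90,-8],[99,-6,-90,-16],[99,-6,-90,-24],[99,-6,-90,-32],[99,-6,-70,-40],[99,-6,-30,-48],[99,-6,-4,-48],[99,-6,-4,-48],[99,-6,-4,-48]], "fingers": 0.45}}

```text
t: 8.25
ee_pos: [0.4327, 0.0029, 0.0796]
eef_rot: [-0.46, 3.107, -0.001]
wrist_force: [-0.7, 0.3, 0.9]
opening: 0.0382
grip_force: 0.0
```

```bash
python3 q.py
```

```text
8.25 [0.4327 0.0029 0.0796] 106.9 [-0.7  0.3  0.9] [ 0.014 -0.02  -0.03 ] 0.0382 -0.078
tool axes F [ 0.5  0.5 -0.9] M [-0.008 -0.024  0.03 ]
```

{"method": "step_arm", "body": {"rows": [[0,0,0,0],[0,0,0,0],[0,0,0,0],[0,0,0,0]], "fingers": 0}}

```text
t: 8.65
ee_pos: [0.434, 0.0003, 0.0803]
eef_rot: [-0.455, 3.105, -0.006]
wrist_force: [6.3, -19.6, 11.5]
opening: 0.0154
grip_force: 39.8
```

```bash
python3 q.py
```

```text
8.65 [4.34e-01 3.00e-04 8.03e-02] 106.7 [  6.3 -19.6  11.5] [-4.378 -1.431  0.024] 0.0154 -0.089
tool axes F [ -0.5 -20.7 -11.5] M [ 4.604 -0.116 -0.035]
```

{"method": "step_arm", "body": {"rows": [[0,-3,-1,0],[0,-3,-0.6,7],[0,-3,-0.2,14],[0,-3,0.2,21],[0,-3,0.6,28],[0,-3,1,35],[0,-3,1.5,42],[0,-3,1.9,48],[0,-3,1.9,48],[0,-3,1.9,48]]}}

```text
t: 9.65
ee_pos: [0.4337, -0.0022, 0.0776]
eef_rot: [0.848, 3.023, -0.003]
wrist_force: [1.6, -19.6, -3.9]
opening: 0.015
grip_force: 40.8
```

```bash
python3 q.py
```

```text
9.65 [ 0.4337 -0.0022  0.0776] 58.7 [  1.6 -19.6  -3.9] [-4.424 -0.288 -0.006] 0.015 -0.177
tool axes F [-11.5 -15.9   4. ] M [ 3.629e+00 -2.547e+00  2.000e-03]
```

{"method": "step_arm", "body": {"rows": [[0,0,0,0],[0,0,-10,0],[0,0,-60,0],[0,0,-90,0],[0,0,-90,0]], "fingers": 0.45}}

```text
t: 10.15
ee_pos: [0.4346, 0.0003, 0.171]
eef_rot: [0.841, 3.021, 0.004]
wrist_force: [-0.1, 0.4, -0.3]
opening: 0.0386
grip_force: 0.0
```

```bash
python3 q.py;python3 - <<'E'
from h import *
print('b',to((.565,.0453,.079),107))
E
```

```text
10.15 [4.346e-01 3.000e-04 1.710e-01] 58.9 [-0.1  0.4 -0.3] [ 0.015  0.014 -0.005] 0.0386 0.076
tool axes F [0.3 0.3 0.3] M [-0.006  0.019  0.005]
b (array([-87.9, 105.6,  92.8]), np.float64(-48.1))
```

{"method": "step_arm", "body": {"rows": [[-40,45,0,-8],[-80,90,0,-16],[-87,107,0,-24],[-87,107,0,-32],[-87,107,20,-40],[-87,107,60,-48],[-87,107,93,-48],[-87,107,93,-48],[-87,107,93,-48]]}}

```text
t: 11.05
ee_pos: [0.5634, 0.0468, 0.0749]
eef_rot: [-0.46, 3.107, 0.0]
wrist_force: [0.8, -0.2, 1.1]
opening: 0.0383
grip_force: 0.0
```

{"method": "step_arm", "body": {"rows": [[0,0,0,0],[0,0,0,0],[0,0,0,0],[0,0,0,0]], "fingers": 0}}

```text
t: 11.45
ee_pos: [0.5644, 0.0456, 0.0757]
eef_rot: [-0.459, 3.105, -0.003]
wrist_force: [0.6, -5.0, 10.5]
opening: 0.0163
grip_force: 39.1
```

```bash
python3 q.py
```

```text
11.45 [0.5644 0.0456 0.0757] 106.8 [ 0.6 -5.  10.5] [-1.43  -0.147 -0.007] 0.0163 -0.015
tool axes F [  0.8  -5.  -10.5] M [1.411 0.273 0.002]
```

{"method": "step_arm", "body": {"rows": [[0,-2,-1,0],[0,-2,-0.6,7],[0,-2,-0.2,14],[0,-2,0.2,21],[0,-2,0.6,28],[0,-2,1,35],[0,-2,1.5,42],[0,-2,1.9,48],[0,-2,1.9,48],[0,-2,1.9,48]]}}

```text
t: 12.45
ee_pos: [0.5643, 0.0446, 0.0728]
eef_rot: [0.838, 3.026, 0.001]
wrist_force: [-0.5, -2.3, 8.6]
opening: 0.0161
grip_force: 41.5
```

```bash
python3 q.py
```

```text
12.45 [0.5643 0.0446 0.0728] 59.1 [-0.5 -2.3  8.6] [-0.543  0.268 -0.102] 0.0161 -0.211
tool axes F [-0.8 -2.2 -8.6] M [ 0.604 -0.049  0.101]
```

{"method": "step_arm", "body": {"rows": [[0,0,0,0],[0,0,-10,0],[0,0,-60,0],[0,0,-90,0],[0,0,-90,0]], "fingers": 0.45}}

```text
t: 12.95
ee_pos: [0.5653, 0.0449, 0.1663]
eef_rot: [0.839, 3.021, 0.004]
wrist_force: [0.0, -0.1, -0.6]
opening: 0.0383
grip_force: 0.0
```

```bash
python3 q.py;python3 - <<'E'
from h import *
print('a',to((.476,.087,.080),59))
im=optics.read_camera('side');a=cv2.resize(im[190:290,270:370,::-1],None,fx=4,fy=4,interpolation=cv2.INTER_CUBIC)
im=optics.read_camera('top');b=cv2.resize(im[190:290,245:345,::-1],None,fx=4,fy=4,interpolation=cv2.INTER_CUBIC)
cv2.imwrite('pics/s3.png',np.hstack([a,b]))
E
```

```text
12.95 [0.5653 0.0449 0.1663] 59.0 [ 0.  -0.1 -0.6] [-0.035 -0.011  0.01 ] 0.0383 -0.016
tool axes F [-0.  -0.   0.6] M [ 0.024 -0.027 -0.01 ]
a (array([ 98.7, -10.3,  85.8]), np.float64(-0.0))
```

View pics/s3.png

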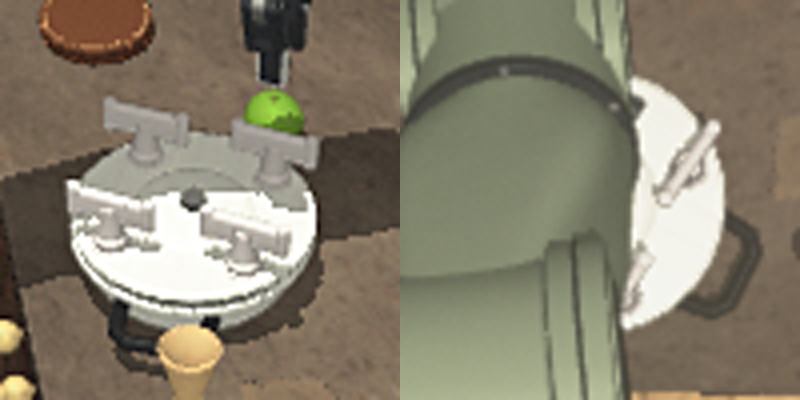

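All four wings have turned by the same amount and nothing else has moved. Next is the second pass, starting with a.

{"method": "step_arm", "body": {"rows": [[49,-5,0,0],[99,-10,30,0],[99,-10,70,0],[99,-10,88,0],[99,-10,88,0],[99,-10,88,0]]}}

```text
t: 13.65
ee_pos: [0.4738, 0.0871, 0.0739]
eef_rot: [-0.842, -3.026, 0.001]
wrist_force: [0.1, -0.0, -0.1]
opening: 0.038
grip_force: 0.0
```

{"method": "step_arm", "body": {"rows": [[0,0,0,0],[0,0,0,0],[0,0,0,0],[0,0,0,0]], "fingers": 0}}

```text
t: 14.05
ee_pos: [0.4748, 0.0878, 0.0748]
eef_rot: [0.842, 3.024, 0.003]
wrist_force: [0.8, 4.4, 6.7]
opening: 0.0158
grip_force: 39.2
```

```bash
python3 q.py
```

```text
14.05 [0.4748 0.0878 0.0748] 58.9 [0.8 4.4 6.7] [ 0.787 -0.252 -0.003] 0.0158 -0.01
tool axes F [ 1.6  4.2 -6.7] M [-0.804  0.191  0.005]
```

{"method": "step_arm", "body": {"rows": [[0,0.7,-0.5,5],[0,0.7,-0.2,10],[0,0.7,-0.2,10],[0,0.7,-0.2,10]]}}

```text
t: 14.45
ee_pos: [0.4747, 0.0878, 0.0743]
eef_rot: [1.1, 2.942, 0.001]
wrist_force: [2.7, -1.5, -0.4]
opening: 0.0159
grip_force: 40.4
```

```bash
python3 q.py
```

```text
14.45 [0.4747 0.0878 0.0743] 49.0 [ 2.7 -1.5 -0.4] [-0.202 -0.556  0.001] 0.0159 -0.275
tool axes F [-3.   0.7  0.4] M [-0.212 -0.552 -0.001]
```

{"method": "step_arm", "body": {"rows": [[0,0,0.3,5],[0,0,0.6,10],[0,0,0.6,10],[0,0,0.6,10]]}}

```text
t: 14.85
ee_pos: [0.4746, 0.0877, 0.0737]
eef_rot: [1.35, 2.836, 0.0]
wrist_force: [2.0, -2.6, 5.6]
opening: 0.0154
grip_force: 41.4
```

```bash
python3 q.py
```

```text
14.85 [0.4746 0.0877 0.0737] 39.1 [ 2.  -2.6  5.6] [-0.52  -0.471  0.014] 0.0154 -0.237
tool axes F [-3.2 -0.1 -5.6] M [-0.038 -0.701 -0.015]
```

{"method": "step_arm", "body": {"rows": [[0,0,0.3,5],[0,0,0.6,10],[0,0,0.6,10],[0,0,0.6,10]]}}

```text
t: 15.25
ee_pos: [0.4745, 0.0877, 0.0731]
eef_rot: [1.593, 2.707, 0.0]
wrist_force: [1.1, -3.8, 7.4]
opening: 0.0156
grip_force: 41.7
```

```bash
python3 q.py
```

```text
15.25 [0.4745 0.0877 0.0731] 29.1 [ 1.1 -3.8  7.4] [-0.601 -0.331  0.075] 0.0156 -0.219
tool axes F [-3.9 -0.9 -7.4] M [ 0.002 -0.686 -0.075]
```

{"method": "step_arm", "body": {"rows": [[0,0,0,0],[0,0,-10,0],[0,0,-60,0],[0,0,-90,0],[0,0,-90,0]], "fingers": 0.45}}

```text
t: 15.75
ee_pos: [0.4753, 0.0882, 0.1666]
eef_rot: [1.594, 2.703, 0.005]
wrist_force: [0.3, 0.2, -0.4]
opening: 0.0384
grip_force: 0.0
```

```bash
python3 q.py;python3 - <<'E'
from h import *
print('c',to((.521,-.0446,.076),59))
E
```

```text
15.75 [0.4753 0.0882 0.1666] 29.0 [ 0.3  0.2 -0.4] [0.012 0.02  0.02 ] 0.0384 -0.317
tool axes F [0.  0.4 0.4] M [ 0.012  0.02  -0.019]
c (array([-138.2,  -24.7,   90.6]), np.float64(-30.0))
```

{"method": "step_arm", "body": {"rows": [[-45,-8,0,-8],[-90,-16,0,-16],[-135,-24,0,-24],[-138,-25,30,-30],[-138,-25,75,-30],[-138,-25,91,-30],[-138,-25,91,-30],[-138,-25,91,-30]]}}

```text
t: 16.55
ee_pos: [0.5191, -0.045, 0.0724]
eef_rot: [0.842, 3.027, -0.0]
wrist_force: [0.4, -0.3, 0.7]
opening: 0.0384
grip_force: 0.0
```

{"method": "step_arm", "body": {"rows": [[0,0,0,0],[0,0,0,0],[0,0,0,0],[0,0,0,0]], "fingers": 0}}

```text
t: 16.95
ee_pos: [0.5202, -0.044, 0.0731]
eef_rot: [0.84, 3.024, 0.003]
wrist_force: [2.6, 6.1, 6.9]
opening: 0.016
grip_force: 39.0
```

```bash
python3 q.py
```

```text
16.95 [ 0.5202 -0.044   0.0731] 58.9 [2.6 6.1 6.9] [ 1.342 -0.401  0.047] 0.016 -0.023
tool axes F [ 0.9  6.6 -6.9] M [-1.357  0.349 -0.043]
```

{"method": "step_arm", "body": {"rows": [[0,0.9,-0.5,5],[0,0.9,-0.2,10],[0,0.9,-0.2,10],[0,0.9,-0.2,10]]}}

```text
t: 17.35
ee_pos: [0.5201, -0.0439, 0.0727]
eef_rot: [1.098, 2.942, 0.001]
wrist_force: [3.7, 2.9, 3.3]
opening: 0.0165
grip_force: 40.9
```

```bash
python3 q.py
```

```text
17.35 [ 0.5201 -0.0439  0.0727] 49.0 [3.7 2.9 3.3] [ 0.685 -0.628 -0.024] 0.0165 -0.28
tool axes F [-0.9  4.7 -3.2] M [-0.928 -0.025  0.026]
```

{"method": "step_arm", "body": {"rows": [[0,0,0.3,5],[0,0,0.6,10],[0,0,0.6,10],[0,0,0.6,10]]}}

```text
t: 17.75
ee_pos: [0.5202, -0.044, 0.072]
eef_rot: [1.351, 2.835, 0.002]
wrist_force: [3.5, 4.2, 5.8]
opening: 0.0157
grip_force: 41.3
```

```bash
python3 q.py
```

```text
17.75 [ 0.5202 -0.044   0.072 ] 39.0 [3.5 4.2 5.8] [ 0.775 -0.726  0.002] 0.0157 -0.182
tool axes F [ 1.   5.4 -5.8] M [-1.052e+00  1.440e-01 -1.000e-03]
```

{"method": "step_arm", "body": {"rows": [[0,0,0.3,5],[0,0,0.6,10],[0,0,0.6,10],[0,0,0.6,10]]}}

```text
t: 18.15
ee_pos: [0.5202, -0.044, 0.0715]
eef_rot: [1.593, 2.706, 0.002]
wrist_force: [3.2, 3.8, 6.6]
opening: 0.0162
grip_force: 41.5
```

```bash
python3 q.py
```

```text
18.15 [ 0.5202 -0.044   0.0715] 29.0 [3.2 3.8 6.6] [ 0.775 -0.64   0.154] 0.0162 -0.288
tool axes F [ 1.7  4.7 -6.6] M [-0.936  0.367 -0.153]
```

{"method": "step_arm", "body": {"rows": [[0,0,0.15,2.5],[0,0,0.3,5],[0,0,0.3,5],[0,0,0.3,5],[0,0,0.3,5]]}}

```text
t: 18.65
ee_pos: [0.5202, -0.044, 0.0712]
eef_rot: [1.709, 2.635, 0.002]
wrist_force: [2.8, 4.0, 9.4]
opening: 0.0162
grip_force: 41.8
```

```bash
python3 q.py
```

```text
18.65 [ 0.5202 -0.044   0.0712] 24.1 [2.8 4.  9.4] [ 0.707 -0.662  0.31 ] 0.0162 -0.291
tool axes F [ 2.5  4.2 -9.4] M [-0.893  0.376 -0.309]
```

{"method": "step_arm", "body": {"rows": [[0,0,0.15,2.5],[0,0,0.3,5],[0,0,0.3,5],[0,0,0.3,5],[0,0,0.3,5]]}}

```text
t: 19.15
ee_pos: [0.5204, -0.0445, 0.071]
eef_rot: [1.823, 2.556, 0.002]
wrist_force: [3.0, 0.7, 9.5]
opening: 0.0162
grip_force: 42.0
```

```bash
python3 q.py
```

```text
19.15 [ 0.5204 -0.0445  0.071 ] 19.0 [3.  0.7 9.5] [ 0.019 -0.801 -0.033] 0.0162 -0.0
tool axes F [-0.3  3.1 -9.5] M [-0.764 -0.243  0.034]
```

{"method": "step_arm", "body": {"rows": [[0,0,0,0],[0,0,-5,0],[0,0,-5,0]], "fingers": 0.4}}

```text
t: 19.45
ee_pos: [0.5194, -0.0444, 0.0757]
eef_rot: [1.826, 2.556, -0.0]
wrist_force: [-0.5, 0.5, -0.5]
opening: 0.0342
grip_force: 0.0
```

```bash
python3 q.py;  python3 - <<'E'
from h import *
im=optics.read_camera('side');a=cv2.resize(im[200:275,280:355,::-1],None,fx=8,fy=8,interpolation=cv2.INTER_CUBIC)
cv2.imwrite('pics/s4.png',a)
E
```

```text
19.45 [ 0.5194 -0.0444  0.0757] 18.9 [-0.5  0.5 -0.5] [ 0.024 -0.044 -0.016] 0.0342 -0.006
tool axes F [ 0.6 -0.3  0.5] M [-0.05   0.009  0.016]
```

View pics/s4.png

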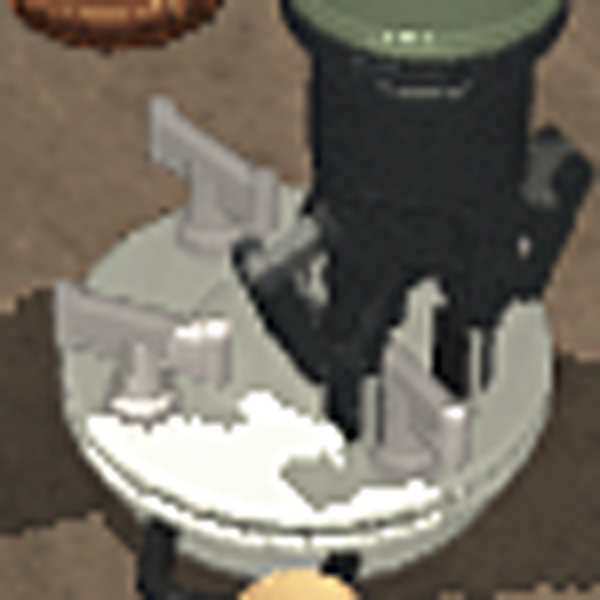

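c's wing has turned, its top edge running from about (388,335) to (462,405) in the crop, and the fingers straddle it with the left one close to the boss. I'll regrip higher and firmer.

{"method": "step_arm", "body": {"rows": [[0,0,0,0],[0,0,0,0],[0,0,0,0],[0,0,-0.8,0]], "fingers": 0, "grip_force": 70}}

```text
t: 19.9
ee_pos: [0.5201, -0.044, 0.0756]
eef_rot: [1.826, 2.555, 0.001]
wrist_force: [9.7, 0.5, -27.1]
opening: 0.0141
grip_force: 67.6
```

```bash
python3 q.py;  python3 - <<'E'
from h import *
f=lambda p:((p[0]+.5)/8-.5+280,(p[1]+.5)/8-.5+200)
e=[ray('side',f(p),.099) for p in((388,335),(462,405))];v=e[0]-e[1]
print((e[0]+e[1])/2,np.linalg.norm(v),np.degrees(np.arctan2(v[1],v[0])))
E
```

```text
19.9 [ 0.5201 -0.044   0.0756] 18.9 [  9.7   0.5 -27.1] [ 0.17  -2.148 -0.003] 0.0141 -0.03
tool axes F [-2.7  9.3 27.1] M [-2.087 -0.536  0.003]
[ 0.52577449 -0.04460834  0.099     ] 0.04425734982074714 113.4689410388657
```

{"method": "step_arm", "body": {"rows": [[0,0,0.1,2],[0,0,0.2,4],[0,0,0.2,4],[0,0,0.2,4],[0,0,0.2,4]]}}

```text
t: 20.4
ee_pos: [0.5201, -0.0439, 0.0755]
eef_rot: [1.913, 2.491, 0.001]
wrist_force: [6.3, 1.9, -7.6]
opening: 0.0141
grip_force: 70.0
```

```bash
python3 q.py
```

```text
20.4 [ 0.5201 -0.0439  0.0755] 14.9 [ 6.3  1.9 -7.6] [ 0.418 -1.338  0.339] 0.0141 -0.352
tool axes F [0.2 6.6 7.7] M [-1.401  0.059 -0.338]
```

{"method": "step_arm", "body": {"rows": [[0,0,0.1,2],[0,0,0.2,4],[0,0,0.2,4],[0,0,0.2,4],[0,0,0.2,4]]}}

```text
t: 20.9
ee_pos: [0.5201, -0.0438, 0.0753]
eef_rot: [1.999, 2.423, 0.001]
wrist_force: [6.5, 2.5, -6.9]
opening: 0.0138
grip_force: 70.0
```

```bash
python3 q.py
```

```text
20.9 [ 0.5201 -0.0438  0.0753] 11.0 [ 6.5  2.5 -6.9] [ 0.424 -1.312  0.45 ] 0.0138 -0.489
tool axes F [1.2 6.8 6.9] M [-1.369  0.167 -0.45 ]
```

c looks snug, with the held torque climbing from 0.34 to 0.45. I'll leave it there and go to a.

{"method": "step_arm", "body": {"rows": [[0,0,0,0],[0,0,-10,0],[0,0,-60,0],[0,0,-90,0],[0,0,-90,0]], "fingers": 0.45}}

```text
t: 21.4
ee_pos: [0.5206, -0.0445, 0.1696]
eef_rot: [1.998, 2.418, 0.005]
wrist_force: [-0.4, 1.1, -0.6]
opening: 0.0381
grip_force: 0.0
```

```bash
python3 q.py;python3 - <<'E'
from h import *
print('a',to((.4748,.088,.0765),29))
E
```

```text
21.4 [ 0.5206 -0.0445  0.1696] 10.9 [-0.4  1.1 -0.6] [0.051 0.041 0.011] 0.0381 -0.37
tool axes F [ 1.2 -0.2  0.6] M [ 0.031  0.058 -0.011]
a (array([138.9, -20.4,  92.8]), np.float64(-18.1))
```

{"method": "step_arm", "body": {"rows": [[45,-7,0,-6],[92,-14,0,-12],[138,-20,0,-18],[139,-20,40,-18],[139,-20,80,-18],[139,-20,90,-18],[139,-20,90,-18],[139,-20,90,-18]]}}

```text
t: 22.2
ee_pos: [0.4741, 0.0882, 0.0768]
eef_rot: [1.598, 2.704, 0.001]
wrist_force: [-0.1, 0.1, 1.2]
opening: 0.0382
grip_force: 0.0
```

{"method": "step_arm", "body": {"rows": [[0,0,0,0],[0,0,0,0],[0,0,0,0],[0,0,0,0]], "fingers": 0}}

```text
t: 22.6
ee_pos: [0.4741, 0.0885, 0.0769]
eef_rot: [1.597, 2.704, 0.002]
wrist_force: [-2.6, -0.4, 17.5]
opening: 0.0137
grip_force: 68.7
```

```bash
python3 q.py
```

```text
22.6 [0.4741 0.0885 0.0769] 28.9 [-2.6 -0.4 17.5] [-0.26   0.551 -0.011] 0.0137 -0.002
tool axes F [  0.9  -2.5 -17.5] M [0.608 0.038 0.011]
```

{"method": "step_arm", "body": {"rows": [[0,0,0.1,2],[0,0,0.2,4],[0,0,0.2,4],[0,0,0.2,4],[0,0,0.2,4]]}}

```text
t: 23.1
ee_pos: [0.4741, 0.0885, 0.0768]
eef_rot: [1.69, 2.647, 0.002]
wrist_force: [-2.1, -1.4, 18.5]
opening: 0.0135
grip_force: 68.9
```

```bash
python3 q.py
```

```text
23.1 [0.4741 0.0885 0.0768] 24.9 [-2.1 -1.4 18.5] [-0.239  0.583  0.266] 0.0135 -0.222
tool axes F [ -0.3  -2.4 -18.5] M [ 0.629  0.028 -0.267]
```

{"method": "step_arm", "body": {"rows": [[0,0,-0.4,2],[0,0,-0.3,4],[0,0,-0.3,4],[0,0,-0.3,4],[0,0,-0.3,4]]}}

```text
t: 23.6
ee_pos: [0.4741, 0.0885, 0.0766]
eef_rot: [1.782, 2.586, 0.002]
wrist_force: [-0.7, -0.6, 11.9]
opening: 0.0139
grip_force: 70.4
```

```bash
python3 q.py
```

```text
23.6 [0.4741 0.0885 0.0766] 20.9 [-0.7 -0.6 11.9] [-0.246  0.201  0.383] 0.0139 -0.318
tool axes F [ -0.3  -0.9 -11.9] M [ 0.275 -0.158 -0.383]
```

a reads 0.38 after 38° of second pass. I need the unseated baseline at this grip, so I'll measure it on d, still loose, before judging.

{"method": "step_arm", "body": {"rows": [[0,0,0,0],[0,0,-10,0],[0,0,-60,0],[0,0,-90,0],[0,0,-90,0]], "fingers": 0.45}}

```text
t: 24.1
ee_pos: [0.4748, 0.0887, 0.1696]
eef_rot: [1.78, 2.584, 0.006]
wrist_force: [0.6, 0.7, -0.2]
opening: 0.0384
grip_force: 0.0
```

```bash
python3 q.py;python3 - <<'E'
from h import *
print('d',to((.4325,-.002,.0785),59))
E
```

```text
24.1 [0.4748 0.0887 0.1696] 20.9 [ 0.6  0.7 -0.2] [-0.031 -0.009 -0.055] 0.0384 -0.397
tool axes F [0.4 0.8 0.3] M [ 0.003 -0.032  0.055]
d (array([-69.7, -72.3,  90.8]), np.float64(-38.1))
```

{"method": "step_arm", "body": {"rows": [[-30,-32,0,-8],[-60,-64,0,-16],[-70,-72,0,-24],[-70,-72,0,-32],[-70,-72,40,-38],[-70,-72,80,-38],[-70,-72,89,-38],[-70,-72,89,-38],[-70,-72,89,-38]]}}

```text
t: 25.0
ee_pos: [0.4316, -0.0026, 0.0779]
eef_rot: [0.843, 3.025, -0.0]
wrist_force: [0.6, -0.8, 0.5]
opening: 0.0385
grip_force: 0.0
```

{"method": "step_arm", "body": {"rows": [[0,0,0,0],[0,0,0,0],[0,0,0,0],[0,0,0,0]], "fingers": 0}}

```text
t: 25.4
ee_pos: [0.4324, -0.0018, 0.0781]
eef_rot: [0.841, 3.024, 0.003]
wrist_force: [1.0, 8.0, 17.9]
opening: 0.0138
grip_force: 68.7
```

```bash
python3 q.py
```

```text
25.4 [ 0.4324 -0.0018  0.0781] 58.9 [ 1.   8.  17.9] [ 1.557 -0.214  0.01 ] 0.0138 0.019
tool axes F [  3.2   7.4 -17.9] M [-1.444  0.62  -0.005]
```

{"method": "step_arm", "body": {"rows": [[0,0,-0.8,2],[0,0,-0.7,4],[0,0,-0.7,4],[0,0,-0.7,4],[0,0,-0.7,4]]}}

```text
t: 25.9
ee_pos: [0.4324, -0.0018, 0.078]
eef_rot: [0.946, 2.993, 0.002]
wrist_force: [4.3, 6.2, -8.4]
opening: 0.0136
grip_force: 70.5
```

```bash
python3 q.py
```

```text
25.9 [ 0.4324 -0.0018  0.078 ] 54.9 [ 4.3  6.2 -8.4] [ 1.218 -0.914  0.016] 0.0136 -0.049
tool axes F [0.1 7.5 8.4] M [-1.522 -0.048 -0.014]
```

{"method": "step_arm", "body": {"rows": [[0,0,0.1,2],[0,0,0.2,4],[0,0,0.2,4],[0,0,0.2,4],[0,0,0.2,4]]}}

```text
t: 26.4
ee_pos: [0.4323, -0.0019, 0.0778]
eef_rot: [1.05, 2.959, 0.002]
wrist_force: [4.0, 5.1, -9.4]
opening: 0.0137
grip_force: 70.3
```

```bash
python3 q.py
```

```text
26.4 [ 0.4323 -0.0019  0.0778] 50.9 [ 4.   5.1 -9.4] [ 1.062 -0.95   0.052] 0.0137 -0.043
tool axes F [0.1 6.4 9.4] M [-1.423 -0.068 -0.05 ]
```

The unseated baseline is about 0.03 Nm. That puts a and c clearly snug, with c on the firm side. I'll carry on with d in small steps, to about 0.2 Nm.

{"method": "step_arm", "body": {"rows": [[0,0,0.3,4],[0,0,0.5,8],[0,0,0.5,8],[0,0,0.5,8],[0,0,0.5,8]]}}

```text
t: 26.9
ee_pos: [0.4321, -0.0021, 0.0773]
eef_rot: [1.252, 2.879, 0.002]
wrist_force: [3.5, 3.4, -4.6]
opening: 0.0139
grip_force: 70.9
```

```bash
python3 q.py
```

```text
26.9 [ 0.4321 -0.0021  0.0773] 43.0 [ 3.5  3.4 -4.6] [ 1.022 -0.889 -0.069] 0.0139 0.026
tool axes F [0.1 4.9 4.6] M [-1.347  0.141  0.071]
```

{"method": "step_arm", "body": {"rows": [[0,0,0.3,4],[0,0,0.5,8],[0,0,0.5,8],[0,0,0.5,8],[0,0,0.5,8]]}}

```text
t: 27.4
ee_pos: [0.432, -0.0022, 0.0767]
eef_rot: [1.448, 2.787, 0.002]
wrist_force: [3.6, 4.2, 1.5]
opening: 0.0135
grip_force: 71.8
```

```bash
python3 q.py
```

```text
27.4 [ 0.432  -0.0022  0.0767] 35.1 [3.6 4.2 1.5] [ 1.023 -0.84   0.015] 0.0135 0.033
tool axes F [ 1.4  5.4 -1.5] M [-1.275  0.354 -0.013]
```

{"method": "step_arm", "body": {"rows": [[0,0,0.1,2],[0,0,0.2,4],[0,0,0.2,4],[0,0,0.2,4],[0,0,0.2,4]]}}

```text
t: 27.9
ee_pos: [0.4319, -0.0023, 0.0765]
eef_rot: [1.546, 2.734, 0.002]
wrist_force: [3.0, 5.4, 6.8]
opening: 0.0138
grip_force: 72.4
```

```bash
python3 q.py
```

```text
27.9 [ 0.4319 -0.0023  0.0765] 31.0 [3.  5.4 6.8] [ 1.086 -0.775  0.063] 0.0138 -0.063
tool axes F [ 3.1  5.3 -6.8] M [-1.224  0.531 -0.061]
```

{"method": "step_arm", "body": {"rows": [[0,0,0.1,2],[0,0,0.2,4],[0,0,0.2,4],[0,0,0.2,4],[0,0,0.2,4]]}}

```text
t: 28.4
ee_pos: [0.4318, -0.0023, 0.0763]
eef_rot: [1.64, 2.678, 0.002]
wrist_force: [2.7, 4.4, 4.4]
opening: 0.0139
grip_force: 72.4
```

```bash
python3 q.py
```

```text
28.4 [ 0.4318 -0.0023  0.0763] 27.0 [2.7 4.4 4.4] [ 0.926 -0.653  0.105] 0.0139 -0.129
tool axes F [ 2.7  4.4 -4.4] M [-1.003  0.528 -0.104]
```

{"method": "step_arm", "body": {"rows": [[0,0,0.1,2],[0,0,0.2,4],[0,0,0.2,4],[0,0,0.2,4],[0,0,0.2,4]]}}

```text
t: 28.9
ee_pos: [0.4317, -0.0023, 0.0761]
eef_rot: [1.733, 2.62, 0.001]
wrist_force: [2.5, 3.2, 6.1]
opening: 0.0134
grip_force: 72.4
```

```bash
python3 q.py
```

```text
28.9 [ 0.4317 -0.0023  0.0761] 23.0 [2.5 3.2 6.1] [ 0.813 -0.586  0.244] 0.0134 -0.212
tool axes F [ 2.   3.6 -6.1] M [-0.858  0.519 -0.244]
```

{"method": "step_arm", "body": {"rows": [[0,0,0.1,1.5],[0,0,0.2,3],[0,0,0.2,3],[0,0,0.2,3],[0,0,0.2,3]]}}

```text
t: 29.4
ee_pos: [0.4316, -0.0024, 0.0759]
eef_rot: [1.801, 2.573, 0.001]
wrist_force: [2.2, 3.6, 6.9]
opening: 0.0139
grip_force: 72.6
```

```bash
python3 q.py
```

```text
29.4 [ 0.4316 -0.0024  0.0759] 20.0 [2.2 3.6 6.9] [ 0.707 -0.442  0.303] 0.0139 -0.297
tool axes F [ 2.6  3.3 -6.9] M [-0.658  0.513 -0.303]
```

d reads about 0.27 over baseline, so it is snug. On to b.

{"method": "step_arm", "body": {"rows": [[0,0,0,0],[0,0,-10,0],[0,0,-60,0],[0,0,-90,0],[0,0,-90,0]], "fingers": 0.45}}

```text
t: 29.9
ee_pos: [0.4321, -0.0027, 0.169]
eef_rot: [1.802, 2.569, 0.004]
wrist_force: [0.3, 0.3, -0.8]
opening: 0.0388
grip_force: 0.0
```

```bash
python3 q.py;python3 - <<'E'
from h import *
print('b',to((.5643,.0447,.0775),59))
E
```

```text
29.9 [ 0.4321 -0.0027  0.169 ] 19.9 [ 0.3  0.3 -0.8] [-0.026 -0.058 -0.023] 0.0388 -0.443
tool axes F [0.2 0.4 0.8] M [-0.046 -0.044  0.023]
b (array([ -0.3, 140.1,  92.2]), np.float64(-39.1))
```

{"method": "step_arm", "body": {"rows": [[0,45,0,-8],[0,90,0,-16],[0,135,0,-24],[0,140,0,-32],[0,140,40,-39],[0,140,80,-39],[0,140,88,-39],[0,140,88,-39],[0,140,88,-39]]}}

```text
t: 30.8
ee_pos: [0.5635, 0.0449, 0.079]
eef_rot: [0.843, 3.025, 0.0]
wrist_force: [0.2, -0.1, -0.3]
opening: 0.0382
grip_force: 0.0
```

{"method": "step_arm", "body": {"rows": [[0,0,0,0],[0,0,0,0],[0,0,0,0],[0,0,0,0]], "fingers": 0}}

```text
t: 31.2
ee_pos: [0.5636, 0.045, 0.0789]
eef_rot: [0.843, 3.024, 0.001]
wrist_force: [-2.9, -0.2, 14.8]
opening: 0.0136
grip_force: 68.6
```

```bash
python3 q.py
```

```text
31.2 [0.5636 0.045  0.0789] 58.9 [-2.9 -0.2 14.8] [ 0.041  0.585 -0.019] 0.0136 0.001
tool axes F [  2.4  -1.6 -14.8] M [0.267 0.522 0.019]
```

{"method": "step_arm", "body": {"rows": [[0,0,-0.8,4],[0,0,-0.5,8],[0,0,-0.5,8],[0,0,-0.5,8],[0,0,-0.5,8]]}}

```text
t: 31.7
ee_pos: [0.5635, 0.045, 0.0785]
eef_rot: [1.049, 2.96, 0.001]
wrist_force: [1.1, 0.6, 6.5]
opening: 0.0137
grip_force: 71.7
```

```bash
python3 q.py
```

```text
31.7 [0.5635 0.045  0.0785] 51.0 [1.1 0.6 6.5] [-0.046 -0.432  0.007] 0.0137 0.026
tool axes F [-0.5  1.2 -6.5] M [-0.236 -0.364 -0.007]
```

{"method": "step_arm", "body": {"rows": [[0,0,0.3,4],[0,0,0.5,8],[0,0,0.5,8],[0,0,0.5,8],[0,0,0.5,8]]}}

```text
t: 32.2
ee_pos: [0.5635, 0.045, 0.078]
eef_rot: [1.253, 2.88, 0.001]
wrist_force: [2.4, 0.4, 7.8]
opening: 0.0135
grip_force: 71.7
```

```bash
python3 q.py
```

```text
32.2 [0.5635 0.045  0.078 ] 43.0 [2.4 0.4 7.8] [-0.008 -0.402 -0.07 ] 0.0135 0.05
tool axes F [-1.3  2.  -7.8] M [-0.288 -0.28   0.07 ]
```

{"method": "step_arm", "body": {"rows": [[0,0,0.2,3],[0,0,0.4,6],[0,0,0.4,6],[0,0,0.4,6],[0,0,0.4,6]]}}

```text
t: 32.7
ee_pos: [0.5634, 0.045, 0.0777]
eef_rot: [1.402, 2.81, 0.001]
wrist_force: [0.4, 0.6, 8.8]
opening: 0.0138
grip_force: 71.8
```

```bash
python3 q.py
```

```text
32.7 [0.5634 0.045  0.0777] 37.0 [0.4 0.6 8.8] [-0.051 -0.343 -0.038] 0.0138 0.022
tool axes F [ 0.2  0.7 -8.8] M [-0.244 -0.247  0.038]
```

{"method": "step_arm", "body": {"rows": [[0,0,0.1,2],[0,0,0.2,4],[0,0,0.2,4],[0,0,0.2,4],[0,0,0.2,4]]}}

```text
t: 33.2
ee_pos: [0.5634, 0.045, 0.0774]
eef_rot: [1.499, 2.76, 0.001]
wrist_force: [0.7, 0.1, 8.2]
opening: 0.0138
grip_force: 71.8
```

```bash
python3 q.py
```

```text
33.2 [0.5634 0.045  0.0774] 33.0 [0.7 0.1 8.2] [-0.086 -0.347  0.046] 0.0138 -0.048
tool axes F [-0.3  0.7 -8.2] M [-0.244 -0.261 -0.046]
```

{"method": "step_arm", "body": {"rows": [[0,0,0.1,2],[0,0,0.2,4],[0,0,0.2,4],[0,0,0.2,4],[0,0,0.2,4]]}}

```text
t: 33.7
ee_pos: [0.5634, 0.045, 0.0772]
eef_rot: [1.594, 2.706, 0.001]
wrist_force: [1.4, -1.6, 8.0]
opening: 0.0136
grip_force: 71.8
```

```bash
python3 q.py
```

```text
33.7 [0.5634 0.045  0.0772] 29.0 [ 1.4 -1.6  8. ] [-0.114 -0.337  0.117] 0.0136 -0.126
tool axes F [-2.1  0.5 -8. ] M [-0.239 -0.263 -0.118]
```

{"method": "step_arm", "body": {"rows": [[0,0,0.1,2],[0,0,0.2,4],[0,0,0.2,4],[0,0,0.2,4],[0,0,0.2,4]]}}

```text
t: 34.2
ee_pos: [0.5634, 0.045, 0.077]
eef_rot: [1.688, 2.649, 0.001]
wrist_force: [1.5, -0.8, 7.3]
opening: 0.0137
grip_force: 71.8
```

```bash
python3 q.py
```

```text
34.2 [0.5634 0.045  0.077 ] 25.0 [ 1.5 -0.8  7.3] [-0.116 -0.284  0.233] 0.0137 -0.212
tool axes F [-1.4  1.1 -7.3] M [-0.208 -0.225 -0.234]
```

{"method": "step_arm", "body": {"rows": [[0,0,0.1,2],[0,0,0.1,2],[0,0,0.1,2],[0,0,0.1,2]]}}

```text
t: 34.6
ee_pos: [0.5634, 0.045, 0.0769]
eef_rot: [1.734, 2.619, 0.001]
wrist_force: [0.6, -0.9, 7.6]
opening: 0.0137
grip_force: 71.8
```

```bash
python3 q.py
```

```text
34.6 [0.5634 0.045  0.0769] 23.0 [ 0.6 -0.9  7.6] [-0.134 -0.307  0.224] 0.0137 -0.256
tool axes F [-1.1  0.3 -7.6] M [-0.231 -0.243 -0.224]
```

b is snug too, at about 0.23. I'll check that a is still tight now that b and d have pulled the lid down.

{"method": "step_arm", "body": {"rows": [[0,0,0,0],[0,0,-10,0],[0,0,-60,0],[0,0,-90,0],[0,0,-90,0]], "fingers": 0.45}}

```text
t: 35.1
ee_pos: [0.5642, 0.0449, 0.1705]
eef_rot: [1.734, 2.615, 0.005]
wrist_force: [0.4, 0.2, -1.0]
opening: 0.0383
grip_force: 0.0
```

```bash
python3 q.py;python3 - <<'E'
from h import *
print('a',to((.4743,.0887,.0765),21))
E
```

```text
35.1 [0.5642 0.0449 0.1705] 22.9 [ 0.4  0.2 -1. ] [ 0.015 -0.003  0.025] 0.0383 -0.351
tool axes F [-0.   0.4  1. ] M [-0.009  0.013 -0.025]
a (array([ 75.5, -66.2,  93.6]), np.float64(1.9))
```

{"method": "step_arm", "body": {"rows": [[35,-30,0,2],[70,-62,0,2],[75,-66,30,2],[75,-66,75,2],[75,-66,91,2],[75,-66,91,2],[75,-66,91,2]]}}

```text
t: 35.8
ee_pos: [0.473, 0.0883, 0.0759]
eef_rot: [-1.782, -2.587, 0.0]
wrist_force: [0.6, 0.3, 1.5]
opening: 0.0383
grip_force: 0.0
```

{"method": "step_arm", "body": {"rows": [[0,0,0,0],[0,0,0,0],[0,0,0,0],[0,0,0,0]], "fingers": 0}}

```text
t: 36.2
ee_pos: [0.4739, 0.0887, 0.0765]
eef_rot: [1.781, 2.586, 0.003]
wrist_force: [2.1, 0.3, 11.0]
opening: 0.0135
grip_force: 68.4
```

```bash
python3 q.py
```

```text
36.2 [0.4739 0.0887 0.0765] 20.9 [ 2.1  0.3 11. ] [ 0.252 -0.31   0.021] 0.0135 -0.006
tool axes F [ -0.5   2.1 -11. ] M [-0.379  0.125 -0.02 ]
```

{"method": "step_arm", "body": {"rows": [[0,0,-0.5,1],[0,0,-0.5,2],[0,0,-0.5,2],[0,0,-0.5,2]]}}

```text
t: 36.6
ee_pos: [0.4739, 0.0887, 0.0765]
eef_rot: [1.826, 2.554, 0.003]
wrist_force: [5.1, 2.4, 9.2]
opening: 0.0135
grip_force: 70.4
```

```bash
python3 q.py
```

```text
36.6 [0.4739 0.0887 0.0765] 18.9 [5.1 2.4 9.2] [ 0.465 -1.018  0.233] 0.0135 -0.27
tool axes F [ 0.6  5.6 -9.1] M [-1.113  0.112 -0.232]
```

a is still snug at about 0.23. I'll release it, back off, and take a last look.

{"method": "step_arm", "body": {"rows": [[0,0,0,0],[0,0,0,0],[0,0,-20,0],[0,0,-70,0],[0,0,-120,0],[0,0,-150,0],[0,0,-150,0],[0,0,-150,0],[0,0,-150,0]], "fingers": 0.6}}

```text
t: 37.5
ee_pos: [0.4724, 0.0884, 0.2249]
eef_rot: [-1.827, -2.554, 0.002]
wrist_force: [-0.5, -0.1, -0.2]
opening: 0.0511
grip_force: 0.0
```

```bash
python3 q.py;  python3 - <<'E'
from h import *
im=optics.read_camera('side');cv2.imwrite('pics/s5.png',cv2.resize(im[170:290,260:380,::-1],None,fx=5,fy=5,interpolation=cv2.INTER_CUBIC))
E
```

```text
37.5 [0.4724 0.0884 0.2249] 18.9 [-0.5 -0.1 -0.2] [-0.015  0.035  0.   ] 0.0511 -0.012
tool axes F [ 0.1 -0.5  0.2] M [ 0.039 -0.003 -0.   ]
```

View pics/s5.png

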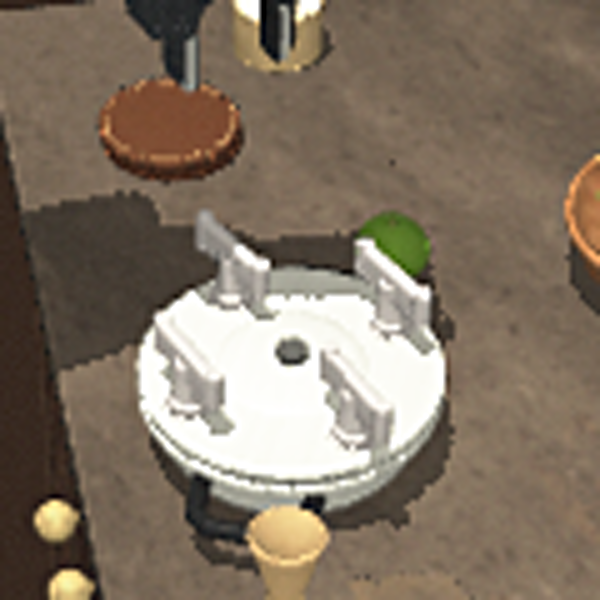

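All four wings stand at similar angles, the lid is level, the gripper is clear, and the lime and jigger are where they were.

```bash
python3 -c "
from station import close_job
print(close_job())"
```

```text
the job is handed in; nothing more can be done
None
```

The job is handed in at about 38 s: all four nuts were turned crosswise in two passes until they felt snug, and the arm is clear; by feel c ended about 0.4 Nm over baseline (0.35 is too tight), was not backed off, and I got no verdict on it.

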